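Rock the gearbox spindle into gear

TASK

Put the open gearbox on the bench into gear: ease the black gear-change knob gently down until the teeth touch and lean lightly on each other, then rock the spindle back and forth by its red handle until you feel the teeth drop in and catch, and only then push the black knob fully down and let go. Never force the teeth, neither by ramming the knob while they stand tip to tip nor by twisting on once they have caught, and leave the other things on the bench where they are.

Things in the scene. Friction and masses are not known exactly. Their poses are not given: they have to be found in the camera images.
- gearbox: open half case of a motorcycle gearbox, bare aluminium, 170 x 300 x 55 mm, fixed, open side up; origin at the centre of its underside, x across its short side, y along the long one, z up. The spindle stands upright at y = -65 mm, the gear-change rod at y = +65 mm. Beside the spindle, at x = 65 mm, stands a brass pinion, 126 mm high
- spindle: upright steel spindle turning about its z axis (drag 0.04 N m, up to 0.12 while the teeth rub); origin on the axis at the tips of its six upward face teeth, 85 mm above the bench. Turning 0.95 rad one way, or rocking 0.65 rad to both sides, brings tooth to gap. Once the teeth have caught it has about 0.18 rad of free play, then stops
- handle_grip (a point): centre of the red bar on top of the spindle: 64 mm long (its x axis), 16 mm wide (y), 30 mm high, centre 170 mm above the bench, free all round; grip it across the 16 mm from above and turn about z. A sprung hub (2 N m per rad) joins it to the spindle, so once the teeth have caught its torque climbs as it is turned on: stop at 0.2 to 0.3 N m; at 0.5 the teeth are forced
- knob_top (a point): centre of the flat top of the black gear-change knob (40 mm across, on a 14 mm steel rod), 180 mm above the bench when up; press it straight down with the closed fingertips
- selector (a joint): how far the knob is down, m: 0 = up, 0.020 = fully down (hard stop). It slides stiffly (about 5 N) and stays where left, though a strongly loaded spring can lift it a little. It moves the fork through a spring: from 0.006 on, with teeth tip to tip, each mm takes 1.7 N more, and the teeth bear that plus 2 N. Leave it at 0.010 to 0.012 to rock the spindle; past 0.015 the teeth are forced unless they have dropped in
- fork: brass fork on the rod, holding a dark steel ring, 84 mm across, round the spindle; the ring does not turn and has six downward face teeth. Origin on the spindle's axis at the tips of these: 6 mm above the spindle's origin at the start, level with it when tip to tip, 14 mm below it in full mesh. When the teeth catch, the ring drops by as much as the spring was loaded

How it is judged:
On the way, in this order (a step that is already met when the one before it is completed fails the run):
1. the ring's teeth lean on the spindle's teeth, tip to tip, under the knob's spring (contact force between fork and spindle above 2.5 N and z of fork in the frame of spindle above -0.0015 m and value of joint selector above 0.0065 m), for 0.2 s.
2. the spindle has been turned so that the teeth have dropped into mesh, at least 1.5 mm past tip to tip (z of fork in the frame of spindle below -0.0015 m), for 0.1 s.
At the end, for the whole second after the job is handed in: the gear-change knob is down to within 2 mm of its stop, the ring's teeth are meshed at least 11.5 mm deep between the spindle's teeth, the spindle is at rest and the teeth are not left forced against each other (under 12 N) (value of joint selector above 0.018 m and z of fork in the frame of spindle below -0.0115 m and angular speed of spindle below 0.1 rad/s and contact force between fork and spindle below 12 N); the robot touches nothing.
It fails at once if the teeth are forced: more than 20 N between the ring and the spindle (contact force between fork and spindle above 20 N).
It fails at once if another thing on the bench is moved by more than 20 mm (distance of any of spare_gear, socket, wrench, oil_can, hammer, screwdriver, bolt_jar from where it was at the start of the episode above 0.02 m).
It also fails if it takes over 64 s, if anything falls off the work surface, if the arm or the gripper's body presses on something with over 40 N, if the wrist force passes 120 N, or if a joint passes its speed limit or range.

ROBOT

A 6-joint arm with a two-finger parallel gripper is mounted at the origin on the work surface. World frame = base frame: x ahead of the robot, y to its left, z up, the work surface at z = 0. Lengths are in m, angles in rad, forces in N, time in s.
With the tool pointing down it reaches from about 0.3 to 0.775 m from the base axis. Payload 14.6 kg.
Tool frame: the origin (TCP) lies midway between the tips of the shut fingers; the grasp point (between the pads) lies 19 mm behind it (ctrl.grip_depth is the distance from the TCP to the grasp point, in m); z points along the fingers, x is the direction in which the jaws open and shut, and the axes are right-handed (so a half turn about z gives the same grasp; the last joint's range is limited). The gripper opens to 94 mm and grips with 3 to 60 N. Pads are 16 mm wide; open, the fingers measure 119 mm over their backs; the gripper's body (75 mm by 177 mm) begins 78 mm behind the grasp point.
Start: joints at [-1.312, 0.3, 1.521, -0, 1.321, -0.067], TCP at [0.176, -0.521, 0.205] pointing down, gripper open.
Joint ranges: [-3.03, 3.03], [-0.79, 2.21], [0.23, 2.52], [-1.04, 4.18], [0, 3.07], [-2.55, 2.55]. Speed limits (rad/s): [2.22, 2.22, 2.57, 3.14, 3.14, 3.14].

INTERFACE

Orientations are given as [roll, pitch, yaw] about the fixed x, y, z axes, in that order (R = Rz(yaw) Ry(pitch) Rx(roll)).
In Python, from station import ctrl gives the robot as it stands.
- The arm moves only by the tool play_rows, never from a script. Its argument "steps" is a list that holds one entry, the list of rows, each a list of 7 numbers: the shift along the tool's x, y, z in cm, then the turn, a rotation vector about the tool's x, y, z in rad, then the opening, from 0 (shut) to 1 (fully open). In form: [[[x, y, z, ax, ay, az, hand], ...]]. A call has 1 to 20 rows; each row is the pose to reach, as a shift and turn from the pose measured when the call began, along the tool's axes at that moment; what a row does not reach only later rows make up. A row lasts 1/12 s, in which the tool goes at most 41.7 mm and 7.16 degrees, less where a joint would pass 70% of its speed; a pose out of reach is approached as far as the arm can. A call with a gripper value outside its range is refused whole. The fingers move at their own pace and stop on an object; "force" is the grip in N (left out, the last holds). Time passes only in rows, so rows that repeat a pose let the fingers close. It gives the time, the measured TCP pose, the force and the opening at its end, in the units of the state.
- ctrl.get_obs(): the state, without advancing time (a new reading comes with each control period).
- ctrl.camera(name): name is "scene" or "top" or "wrist"; returns a dict with "frame" (384x512x3 uint8, blue, green, red), "fovy" (degrees; the focal length in pixels is half the picture's height over the tangent of half this angle, whatever the lens; pixels are square), "cx", "cy" (the principal point, pixels), "D" ([k1, k2, p1, p2, k3] as OpenCV has them; the pictures are not rectified), "world_to_cam" (4x4, takes a point from world to camera coordinates). Camera axes: x right, y up, looking along -z (the intrinsics and any distortion apply to the point x, -y, -z); pixel columns grow to the right and rows downward; lengths in m; the calibration is good to about 2 mm. A picture is of the moment at which its call begins. There is no depth.
- ctrl.hand_in(): hands the job in, once; it reports no verdict.
The state is a dict: "time_s": time; "qpos": joint angles; "joint_vel": joint speeds; "tau": joint torques, N m; "ee_pos": TCP position; "eef_rot": TCP orientation; "force": force on the tool from outside, world axes, zero at the start; "moment": the same for the moment, N m; "grip_width": finger opening in m.
Only numpy, scipy, OpenCV 4.12 (cv2) and the standard library are available. Lean on these libraries where they do the work, as an engineer would, in place of code of your own. Each camera call takes 0.05 s, during which the arm holds its last target. There are 200 camera calls.

## Working session

There is one attempt and no reset: what is moved stays moved. The work goes in short steps, Python scripts to look and compute and a tool call to move; the robot and the scene stay as the last step left them, time stands still between calls to the robot, and variables do not carry over. Pictures are saved under pics/ and viewed, about 8 in all and at most 12, crops included, and the job is handed in when it is done.

Besides the shell and the picture viewer there is one more tool, called as name(argument=value, ...) on one line, values as JSON. play_rows: Moves the arm, as the interface text tells. Its arguments: {"type":"object","properties":{"steps":{"type":"array"},"force":{"type":"number"}},"required":["steps"]}

```bash
mkdir -p pics; ls; cat > h.py <<'E'
import numpy as np, cv2
from station import ctrl
def cam(n,save=None):
    c=ctrl.camera(n)
    if save: cv2.imwrite('pics/'+save,c['frame'])
    H,W=c['frame'].shape[:2]; f=H/2/np.tan(np.radians(c['fovy'])/2)
    K=np.array([[f,0,c['cx']],[0,f,c['cy']],[0,0,1.]])
    return c,K,np.array(c['D'],float),np.array(c['world_to_cam'])
def at_z(C,uv,z):
    c,K,D,T=C
    p=cv2.undistortPoints(np.array([[uv]],float),K,D)[0,0]
    d=T[:3,:3].T@np.array([p[0],-p[1],-1.]); o=-T[:3,:3].T@T[:3,3]
    return o+d*(z-o[2])/d[2]
def proj(C,P):
    c,K,D,T=C
    q=(T[:3,:3]@np.array(P,float).T).T+T[:3,3]
    return cv2.projectPoints(q*[1,-1,-1],np.zeros(3),np.zeros(3),K,D)[0][:,0]
E
python3 - <<'E'
from h import *
import pickle
cs={n:cam(n) for n in('scene','top')}
pickle.dump(cs,open('c0.pkl','wb'))
for n in cs:
    cv2.imwrite(f'pics/{n}0.png',cv2.resize(cs[n][0]['frame'],(800,600),interpolation=cv2.INTER_CUBIC))
    T=cs[n][3]; print(n,-T[:3,:3].T@T[:3,3])
print(ctrl.get_obs())
E
```

```text
pics
scene [ 0.94075336 -0.11889059  0.62803617]
top [0.51094073 0.05866192 0.79212981]
{'time_s': 0.1, 'qpos': array([-1.31162744e+00,  3.00366601e-01,  1.52150676e+00,  2.30908551e-05,
        1.32069796e+00, -6.65828358e-02]), 'joint_vel': array([-0.00016687, -0.00151479, -0.00255543,  0.00047597, -0.00110622,
       -0.00113211]), 'tau': array([ 6.73716640e-04, -5.32644188e+01, -3.53284085e+01,  7.09062209e-02,
        2.34991946e-02, -8.36227855e-05]), 'ee_pos': array([ 0.17596461, -0.52084961,  0.20497509]), 'eef_rot': array([-3.14150522e+00,  9.75007898e-04, -1.24505029e+00]), 'force': array([-0.20785345,  0.21352506, -0.36614433]), 'moment': array([-0.03454372,  0.05275493,  0.0350797 ]), 'grip_width': 0.09431565223476229}
```

View pics/top0.png

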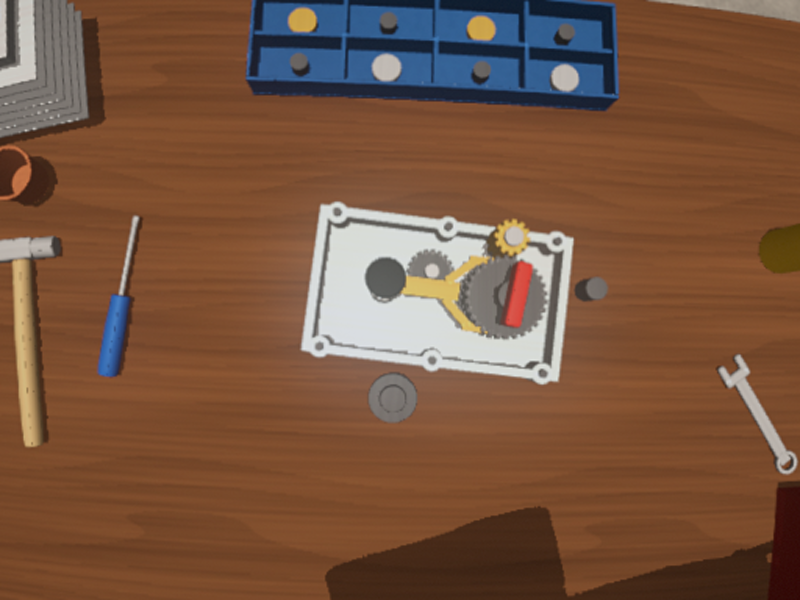

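View pics/scene0.png

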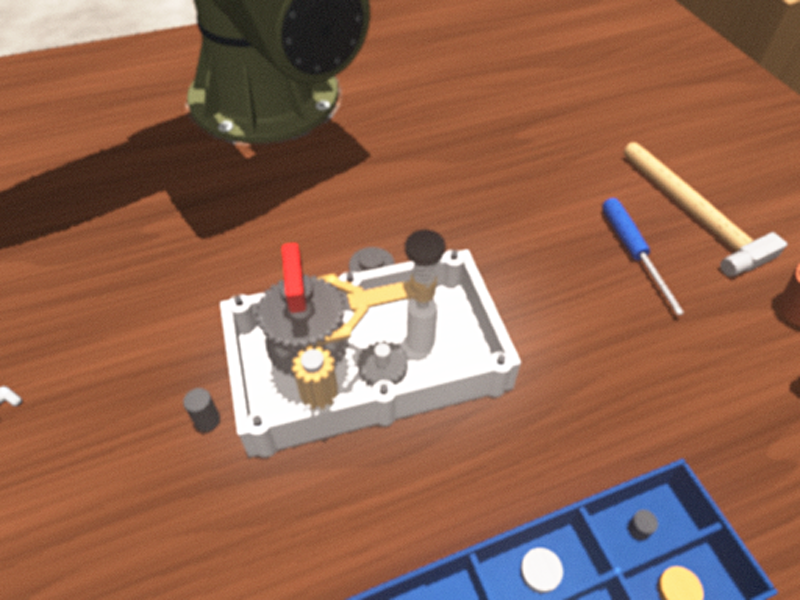

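The top view shows the knob at about (385,277) and the red bar from (523,265) to (513,325), on an 800x600 scale. The pinion is at (513,237) and there is no clutter over the gearbox. I'll measure with an enlarged crop and fits.

```bash
python3 - <<'E'
from h import *
import pickle
cs=pickle.load(open('c0.pkl','rb'))
C=cs['top']; im=C[0]['frame']
cv2.imwrite('pics/crop.png',cv2.resize(im[125:250,190:370],(792,550),interpolation=cv2.INTER_CUBIC))
for n in cs:
    f=cs[n][0]['frame'].astype(int); b,g,r=f[...,0],f[...,1],f[...,2]
    m=((r>150)&(g<70)&(b<70)).astype(np.uint8)
    k,l,s,ce=cv2.connectedComponentsWithStats(m)
    for i in range(1,k):
        if s[i,4]>30: print(n,'red',s[i],ce[i],cv2.minAreaRect(np.argwhere(l==i)[:,::-1].astype(np.float32)), at_z(cs[n],ce[i],.185))
s=.64
# knob ,corner rough
print('knob',at_z(C,(385*s,277*s),.18))
cor=[(322,206),(573,238),(558,381),(303,349)]
P=[at_z(C,(u*s,v*s),.055) for u,v in cor]
print(np.round(P,4), np.mean(P,0))
E
```

```text
scene red [190 160   4  23  37] [191.67567568 170.91891892] ((191.70822143554688, 170.97808837890625), (22.193174362182617, 1.7272989749908447), 83.9909896850586) [ 0.55154304 -0.06918985  0.185     ]
scene red [184 184  10  15  59] [188.88135593 192.30508475] ((188.5, 191.0), (14.0, 9.0), 90.0) [ 0.58812852 -0.08331001  0.185     ]
knob [0.56121413 0.05304809 0.18      ]
[[ 0.6518  0.128   0.055 ]
 [ 0.6258 -0.1696  0.055 ]
 [ 0.4565 -0.1541  0.055 ]
 [ 0.4856  0.1431  0.055 ]] [ 0.55493938 -0.01314418  0.055     ]
```

View pics/crop.png

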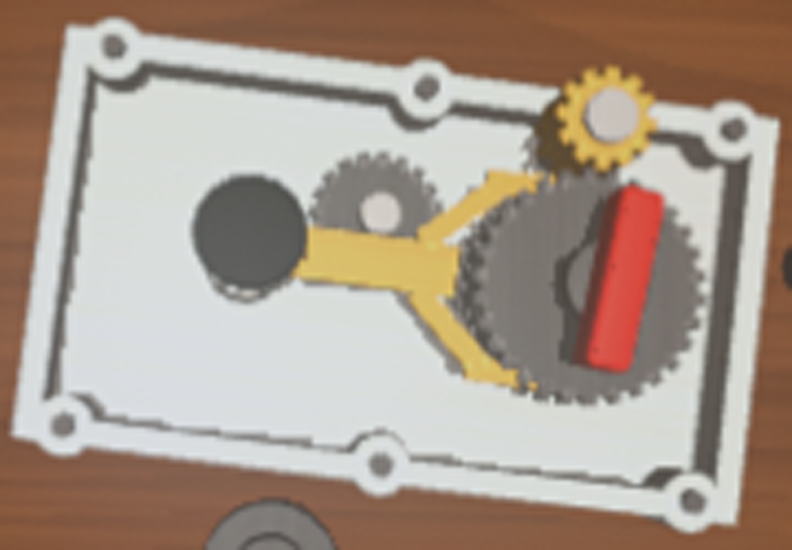

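The crop shows the knob top centre at about (250,233) and the red bar's top face running from (645,190) to (610,370). I'll refine both by fitting a silhouette in both cameras.

```bash
cat > fit.py <<'E'
from h import *
from scipy.optimize import minimize
def box(x,y,yaw,L=.064,W=.016,z0=.155,z1=.185):
    c,s=np.cos(yaw),np.sin(yaw)
    return [[x+c*a-s*b,y+s*a+c*b,z] for a in(-L/2,L/2) for b in(-W/2,W/2) for z in(z0,z1)]
def disc(x,y,r=.02,z=.18):
    t=np.linspace(0,6.283,40); return np.c_[x+r*np.cos(t),y+r*np.sin(t),0*t+z]
def sil(C,P,S=8):
    m=np.zeros((384*S//4,512*S//4),np.uint8)
    h=cv2.convexHull(((proj(C,P)+.5)*S/4*16-8).astype(np.int32))
    cv2.fillPoly(m,[h],1,shift=4); return m
def redmask(C):
    f=cv2.resize(C[0]['frame'],None,fx=2,fy=2,interpolation=cv2.INTER_CUBIC).astype(int)
    return ((f[...,2]>90)&(f[...,2]>2.6*f[...,1])&(f[...,2]>2.2*f[...,0])).astype(np.uint8)
def fit_bar(Cs,x0):
    ms=[]
    for C in Cs:
        m=redmask(C); w=sil(C,box(*x0)); w=cv2.dilate(w,np.ones((25,25))); ms.append(m*w)
    def cost(p): 
        return sum(np.sum(m!=sil(C,box(*p)))/m.sum() for m,C in zip(ms,Cs))
    best=None
    for dy in(-.15,0,.15):
        x=np.array(x0)+[0,0,dy]
        r=minimize(cost,x,method='Nelder-Mead',options=dict(initial_simplex=[x,x+[.005,0,0],x+[0,.005,0],x+[0,0,.1]],xatol=1e-4))
        if best is None or r.fun<best.fun: best=r
    return best.x,best.fun,[int(m.sum()) for m in ms]
E
python3 - <<'E'
from fit import *
import pickle
cs=pickle.load(open('c0.pkl','rb'))
for k in(['top'],['scene'],['top','scene']): print(k,fit_bar([cs[n] for n in k],[.549,-.078,-.19]))
C=cs['top'];print('knob',at_z(C,(190+250/4.4-.4,125+233/4.4-.4),.18))
# scene knob centre from picture (425,246)/800
print(at_z(cs['scene'],(425*.64,246*.64),.18), proj(cs['scene'],[[.561,.0527,.18]])/.64)
E
```

```text
['top'] (array([ 0.54950221, -0.0787109 , -0.26082972]), np.float64(0.7908163265306123), [1372])
['scene'] (array([ 0.54213092, -0.0750259 , -0.16458502]), np.float64(0.21233624454148473), [1832])
['top', 'scene'] (array([ 0.5485288 , -0.07640939, -0.15203518]), np.float64(1.0257345920277032), [1372, 1832])
knob [0.56080258 0.0530072  0.18      ]
[0.56463162 0.05182667 0.18      ] [[424.40227531 243.19192676]]
```

play_rows(steps=[[[0,0,-4,0,0,0,0.5],[0,0,-5,0,0,0.1,0],[-42.1,-54.9,-4.5,0,0,0.515,0],[-42.1,-54.9,-4.5,0,0,0.515,0],[-42.1,-54.9,-4.5,0,0,0.515,0],[-42.1,-54.9,-4.5,0,0,0.515,0],[-42.1,-54.9,-4.5,0,0,0.515,0],[-42.1,-54.9,-4.5,0,0,0.515,0],[-42.1,-54.9,-4.5,0,0,0.515,0],[-42.1,-54.9,-4.5,0,0,0.515,0],[-42.1,-54.9,-4.5,0,0,0.515,0],[-42.1,-54.9,-4.5,0,0,0.515,0],[-42.1,-54.9,-4.5,0,0,0.515,0],[-42.1,-54.9,-4.5,0,0,0.515,0],[-42.1,-54.9,-4.5,0,0,0.515,0],[-42.1,-54.9,-4.5,0,0,0.515,0],[-42.1,-54.9,-4.5,0,0,0.515,0],[-42.1,-54.9,-4.5,0,0,0.515,0],[-42.1,-54.9,-4.5,0,0,0.515,0],[-42.1,-54.9,-4.5,0,0,0.515,0]]], force=20)

```text
time_s: 1.77
ee_pos: [0.5627, 0.0578, 0.2491]
eef_rot: [3.14, 0.001, -1.756]
force: [-0.1, -0.7, -0.8]
grip_width: 0.0009
```

play_rows(steps=[[[0.5,0.1,1.5,0,0,0,0],[0.5,0.1,3,0,0,0,0],[0.5,0.1,4.5,0,0,0,0],[0.5,0.1,5.5,0,0,0,0],[0.5,0.1,6.2,0,0,0,0],[0.5,0.1,6.5,0,0,0,0],[0.5,0.1,6.5,0,0,0,0],[0.5,0.1,6.5,0,0,0,0]]])

```text
time_s: 2.43
ee_pos: [0.561, 0.0531, 0.1847]
eef_rot: [3.14, 0.001, -1.756]
force: [-0.2, 0.1, 0.2]
grip_width: 0.0006
```

```bash
python3 - <<'E'
from h import *
o=ctrl.get_obs(); print(o['ee_pos'],o['force'])
C=cam('top'); cv2.imwrite('pics/k1.png',cv2.resize(C[0]['frame'][110:260,190:390],(800,600),interpolation=cv2.INTER_CUBIC))
C=cam('scene');cv2.imwrite('pics/k2.png',cv2.resize(C[0]['frame'][110:260,140:340],(800,600),interpolation=cv2.INTER_CUBIC))
E
```

```text
[0.56097937 0.05307378 0.184739  ] [-0.19957118  0.13039106  0.24594777]
```

View pics/k2.png

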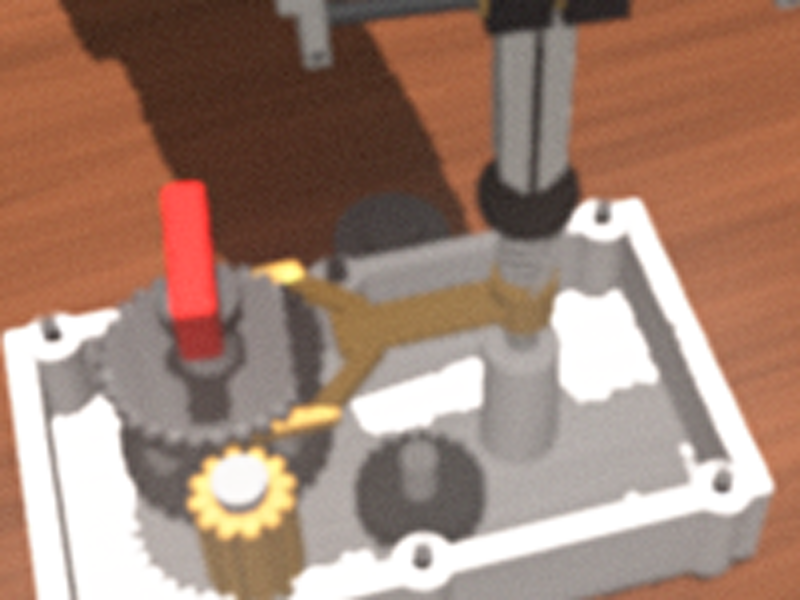

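The closed fingertips stand centred over the knob at (533,190), just above its top. I'll press slowly.

play_rows(steps=[[[0,0,0.2,0,0,0,0],[0,0,0.4,0,0,0,0],[0,0,0.5,0,0,0,0],[0,0,0.6,0,0,0,0],[0,0,0.7,0,0,0,0],[0,0,0.8,0,0,0,0],[0,0,0.9,0,0,0,0],[0,0,0.95,0,0,0,0],[0,0,0.95,0,0,0,0]]])

```text
time_s: 3.28
ee_pos: [0.5611, 0.0531, 0.1757]
eef_rot: [3.141, 0.002, -1.756]
force: [-1.8, -0.2, 3.5]
grip_width: 0.0006
```

play_rows(steps=[[[0,0,0.1,0,0,0,0],[0,0,0.2,0,0,0,0],[0,0,0.25,0,0,0,0],[0,0,0.3,0,0,0,0],[0,0,0.35,0,0,0,0],[0,0,0.4,0,0,0,0],[0,0,0.4,0,0,0,0],[0,0,0.4,0,0,0,0]]])

```text
time_s: 3.95
ee_pos: [0.5612, 0.0532, 0.1724]
eef_rot: [-3.141, 0.002, -1.756]
force: [-3.4, -0.3, 9.0]
grip_width: 0.0006
```

play_rows(steps=[[[0,0,0.1,0,0,0,0],[0,0,0.2,0,0,0,0],[0,0,0.25,0,0,0,0],[0,0,0.3,0,0,0,0],[0,0,0.35,0,0,0,0],[0,0,0.38,0,0,0,0],[0,0,0.38,0,0,0,0],[0,0,0.38,0,0,0,0],[0,0,0.38,0,0,0,0]]])

```text
time_s: 4.7
ee_pos: [0.5613, 0.0532, 0.1697]
eef_rot: [-3.141, 0.002, -1.756]
force: [-5.6, 0.2, 12.2]
grip_width: 0.0003
```

play_rows(steps=[[[0,0,0.1,0,0,0,0],[0,0,0.15,0,0,0,0],[0,0,0.2,0,0,0,0],[0,0,0.22,0,0,0,0],[0,0,0.22,0,0,0,0],[0,0,0.22,0,0,0,0]]])

```text
time_s: 5.2
ee_pos: [0.5613, 0.0532, 0.1688]
eef_rot: [-3.14, 0.002, -1.756]
force: [-7.0, -0.9, 15.4]
grip_width: 0.0005
```

play_rows(steps=[[[0,0,-0.1,0,0,0,0],[0,0,-0.1,0,0,0,0],[0,0,-0.1,0,0,0,0]]])

```text
time_s: 5.45
ee_pos: [0.5612, 0.0532, 0.1696]
eef_rot: [-3.14, 0.002, -1.756]
force: [0.3, -0.5, -0.2]
grip_width: 0.0004
```

play_rows(steps=[[[0,0,-0.1,0,0,0,0],[0,0,-0.1,0,0,0,0],[0,0,-0.1,0,0,0,0]]])

```text
time_s: 5.7
ee_pos: [0.5612, 0.0532, 0.1704]
eef_rot: [-3.14, 0.002, -1.756]
force: [0.3, -0.7, 0.2]
grip_width: 0.0006
```

play_rows(steps=[[[0,0,-3,0,0,0,0],[0,0,-6,0,0,0,0],[0,0,-8,0,0,0,0.2],[3,-0.3,-8,0,0,0,0.5],[6,-0.6,-8,0,0,0,0.7],[9,-0.9,-8,0,0,0,0.7],[11.5,-1.1,-8,0,0,0,0.7],[13.1,-1.2,-8,0,0,0,0.7],[13.1,-1.2,-8,0,0,0,0.7],[13.1,-1.2,-8,0,0,0,0.7],[13.1,-1.2,-8,0,0,0,0.7]]])

```text
time_s: 6.62
ee_pos: [0.5488, -0.0772, 0.2501]
eef_rot: [-3.14, 0.002, -1.756]
force: [0.5, 0.7, -0.1]
grip_width: 0.0567
```

```bash
python3 - <<'E'
from h import *
o=ctrl.get_obs(); print(o['ee_pos'],o['force'],o['eef_rot'][2],o['grip_width'])
C=cam('wrist'); im=C[0]['frame'].copy()
T=C[3];print(-T[:3,:3].T@T[:3,3])
from fit import box
for p in proj(C,[b for b in box(.549,-.078,-.19) if b[2]>.18]): cv2.circle(im,tuple(int(round(v)) for v in p),2,(0,255,0),-1)
cv2.imwrite('pics/w1.png',cv2.resize(im,(800,600),interpolation=cv2.INTER_CUBIC))
import pickle; pickle.dump(C,open('w1.pkl','wb'))
E
```

```text
[ 0.54882468 -0.07718324  0.25005227] [ 0.49044742  0.6793232  -0.11218471] -1.7557310334864775 0.05673934447765793
[ 0.62324307 -0.09225457  0.42899391]
```

View pics/w1.png

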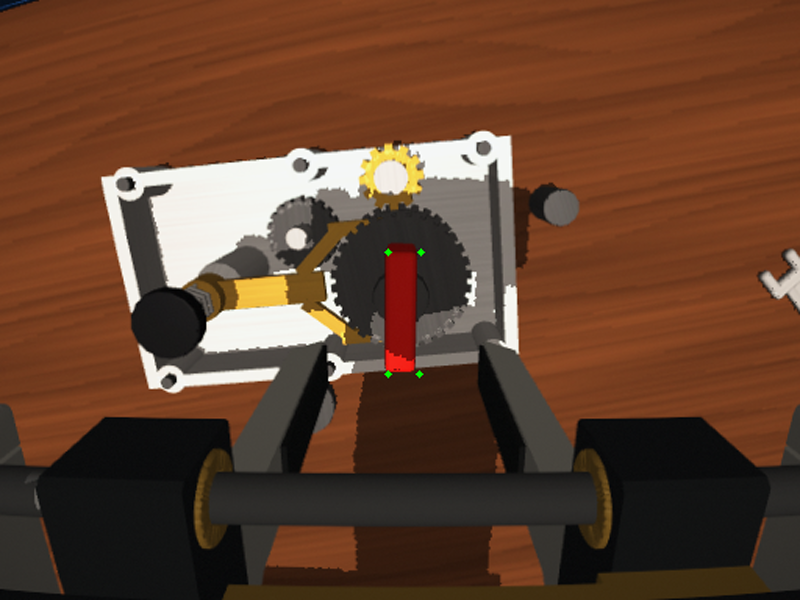

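The bar is parallel to the jaws and centred to within about 1.5 mm, at (400,310). The knob and fork are clear. I'll descend and grip.

play_rows(steps=[[[0,0,2,0,0,0,0.6],[0,0,4,0,0,0,0.6],[0,0,6,0,0,0,0.6],[0,0,8,0,0,0,0.6],[0,0,9,0,0,0,0.6],[0,0,9.3,0,0,0,0.5],[0,0,9.3,0,0,0,0.35],[0,0,9.3,0,0,0,0.25],[0,0,9.3,0,0,0,0.2],[0,0,9.3,0,0,0,0.15],[0,0,9.3,0,0,0,0.1],[0,0,9.3,0,0,0,0.1],[0,0,9.3,0,0,0,0.1]]], force=35)

```text
time_s: 7.75
ee_pos: [0.5493, -0.076, 0.1577]
eef_rot: [-3.139, 0.003, -1.755]
force: [0.2, 6.8, 2.4]
grip_width: 0.0158
```

```bash
cat > o.py <<'E'
from station import ctrl
import numpy as np
np.set_printoptions(precision=3,suppress=True)
o=ctrl.get_obs(); print(o['time_s'],o['ee_pos'],'F',o['force'],'M',o['moment'],'yaw',round(float(o['eef_rot'][2]),3),'w',round(float(o['grip_width']),4),'tau6',o['tau'][5])
E
python3 o.py
```

```text
7.75 [ 0.549 -0.076  0.158] F [0.186 6.801 2.371] M [ 0.995 -0.022  0.002] yaw -1.755 w 0.0158 tau6 -0.02468446735292673
```

play_rows(steps=[[[-0.05,0,0,0,0,-0.05,0.1],[-0.1,0,0,0,0,-0.1,0.1],[-0.1,0,0,0,0,-0.1,0.1],[-0.1,0,0,0,0,-0.1,0.1]]])

```text
time_s: 8.08
ee_pos: [0.5494, -0.0757, 0.1578]
eef_rot: [-3.139, 0.002, -1.656]
force: [-0.6, -5.0, -1.4]
grip_width: 0.0157
```

```bash
python3 o.py
```

```text
8.0833 [ 0.549 -0.076  0.158] F [-0.642 -4.969 -1.383] M [-1.331  0.246 -0.062] yaw -1.656 w 0.0157 tau6 -0.38347039371728897
```

play_rows(steps=[[[0.05,0,0,0,0,-0.06,0.1],[0.05,0,0,0,0,-0.12,0.1],[0.05,0,0,0,0,-0.12,0.1]]])

```text
time_s: 8.33
ee_pos: [0.5494, -0.0758, 0.1577]
eef_rot: [-3.139, 0.003, -1.534]
force: [-0.4, 2.7, -2.3]
grip_width: 0.0158
```

```bash
python3 o.py
```

```text
8.3333 [ 0.549 -0.076  0.158] F [-0.425  2.668 -2.308] M [ 0.322 -0.07  -0.017] yaw -1.534 w 0.0158 tau6 -1.432671882212162
```

play_rows(steps=[[[0,0,0,0,0,-0.05,0.1],[0,0,0,0,0,-0.1,0.1],[0,0,0,0,0,-0.1,0.1]]])

```text
time_s: 8.58
ee_pos: [0.5494, -0.0757, 0.1578]
eef_rot: [-3.139, 0.002, -1.434]
force: [-0.3, 0.5, -1.2]
grip_width: 0.016
```

```bash
python3 o.py
```

```text
8.5833 [ 0.549 -0.076  0.158] F [-0.34   0.513 -1.176] M [ 0.026 -0.04  -0.077] yaw -1.434 w 0.016 tau6 -1.2281770259141922
```

play_rows(steps=[[[0,0,0,0,0,-0.05,0.1],[0,0,0,0,0,-0.1,0.1],[0,0,0,0,0,-0.1,0.1],[0,0,0,0,0,-0.1,0.1]]])

```text
time_s: 8.92
ee_pos: [0.5493, -0.0756, 0.1577]
eef_rot: [-3.138, 0.002, -1.338]
force: [0.5, 0.2, -1.9]
grip_width: 0.016
```

```bash
python3 o.py
```

```text
8.9167 [ 0.549 -0.076  0.158] F [ 0.51   0.161 -1.877] M [-0.03  -0.043 -0.06 ] yaw -1.338 w 0.016 tau6 -0.40311941877007484
```

play_rows(steps=[[[0,0,0,0,0,-0.05,0.1],[0,0,0,0,0,-0.1,0.1],[0,0,0,0,0,-0.1,0.1],[0,0,0,0,0,-0.1,0.1]]])

```text
time_s: 9.25
ee_pos: [0.5493, -0.0756, 0.1577]
eef_rot: [-3.138, 0.002, -1.241]
force: [0.1, 1.2, -2.0]
grip_width: 0.016
```

```bash
python3 o.py
```

```text
9.25 [ 0.549 -0.076  0.158] F [ 0.067  1.238 -2.03 ] M [-0.007 -0.009 -0.064] yaw -1.241 w 0.016 tau6 -0.40359310805797577
```

play_rows(steps=[[[0,0,0,0,0,-0.05,0.1],[0,0,0,0,0,-0.1,0.1],[0,0,0,0,0,-0.1,0.1],[0,0,0,0,0,-0.1,0.1]]])

```text
time_s: 9.58
ee_pos: [0.5493, -0.0755, 0.1577]
eef_rot: [-3.138, 0.002, -1.145]
force: [-0.3, 1.2, -2.6]
grip_width: 0.0158
```

```bash
python3 o.py
```

```text
9.5833 [ 0.549 -0.075  0.158] F [-0.289  1.221 -2.635] M [ 0.08   0.044 -0.032] yaw -1.145 w 0.0158 tau6 -0.40201001800596714
```

play_rows(steps=[[[0,0,0,0,0,-0.05,0.1],[0,0,0,0,0,-0.1,0.1],[0,0,0,0,0,-0.1,0.1],[0,0,0,0,0,-0.1,0.1]]])

```text
time_s: 9.92
ee_pos: [0.5493, -0.0754, 0.1578]
eef_rot: [-3.138, 0.002, -1.048]
force: [-0.8, 1.3, -1.2]
grip_width: 0.0154
```

```bash
python3 o.py
```

```text
9.9167 [ 0.549 -0.075  0.158] F [-0.754  1.344 -1.186] M [ 0.135  0.042 -0.02 ] yaw -1.048 w 0.0154 tau6 -0.3819209709763527
```

play_rows(steps=[[[0,0,0,0,0,-0.04,0.1],[0,0,0,0,0,-0.08,0.1],[0,0,0,0,0,-0.08,0.1],[0,0,0,0,0,-0.08,0.1]]])

```text
time_s: 10.25
ee_pos: [0.5493, -0.0754, 0.1578]
eef_rot: [-3.138, 0.001, -0.971]
force: [-1.4, 1.3, -0.6]
grip_width: 0.0162
```

```bash
python3 o.py; python3 - <<'E'
from h import *
C=cam('scene');cv2.imwrite('pics/k3.png',cv2.resize(C[0]['frame'][110:260,140:340],(800,600),interpolation=cv2.INTER_CUBIC))
E
```

```text
10.25 [ 0.549 -0.075  0.158] F [-1.44   1.299 -0.592] M [0.233 0.082 0.001] yaw -0.971 w 0.0162 tau6 -0.30513184145092964
```

View pics/k3.png

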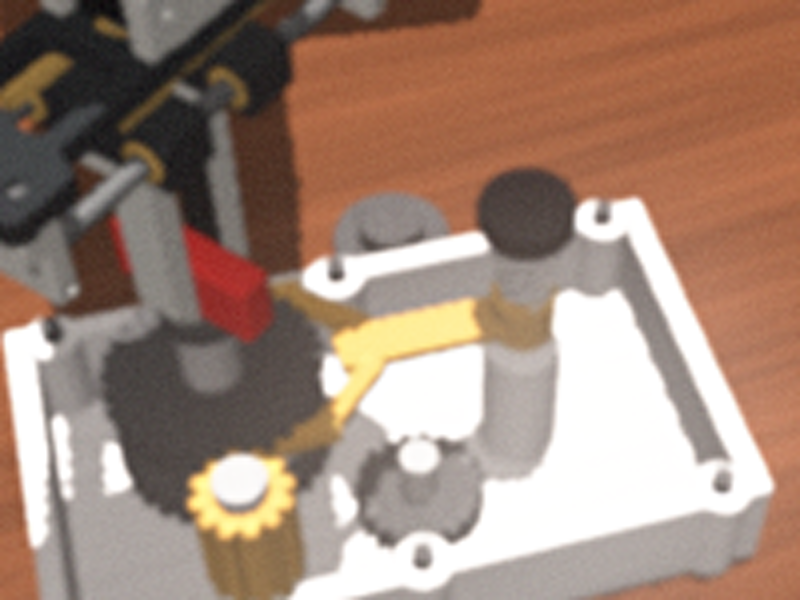

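The fork arm and collar at (520,315) sit lower than before, about (525,300). That may mean the teeth have dropped in, but it isn't certain yet. I'll feel on with small steps.

play_rows(steps=[[[0,0,0,0,0,-0.03,0.1],[0,0,0,0,0,-0.06,0.1],[0,0,0,0,0,-0.06,0.1],[0,0,0,0,0,-0.06,0.1]]])

```text
time_s: 10.63
ee_pos: [0.5492, -0.0754, 0.1578]
eef_rot: [-3.138, 0.001, -0.913]
force: [-0.3, 1.2, -0.9]
grip_width: 0.0157
```

```bash
python3 o.py; python3 - <<'E'
from h import *
import pickle
a=pickle.load(open('c0.pkl','rb'))['scene']; b=cam('scene')
# predicted px of collar between states, fork on rod at (.561,.0527)
for z in(.1,.094,.0895): print(z,proj(a,[[.561,.05,z],[.556,0,z]]).round(1).tolist())
pair=np.hstack([cv2.resize(c[0]['frame'][160:235,215:290],(400,400),interpolation=cv2.INTER_CUBIC) for c in(a,b)])
cv2.imwrite('pics/pair.png',pair)
E
```

```text
10.6333 [ 0.549 -0.075  0.158] F [-0.335  1.225 -0.944] M [ 0.216  0.125 -0.053] yaw -0.913 w 0.0157 tau6 -0.2409110963344574
0.1 [[268.7, 188.6], [239.6, 195.0]]
0.094 [[268.6, 190.8], [239.7, 197.2]]
0.0895 [[268.5, 192.5], [239.8, 198.8]]
```

View pics/pair.png

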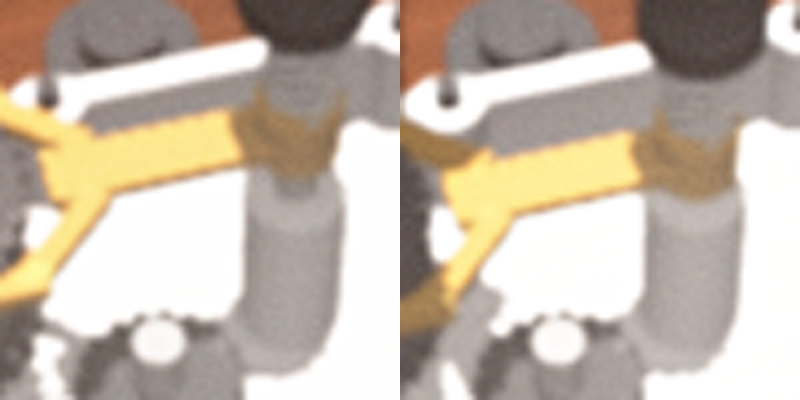

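On this 5.3x pair the fork edge drops about 21 px, from (245,170) to (640,190), which is about 10.5 mm. Tip to tip would only be 6 mm, or about 12 px, so the teeth have dropped in. The moment fell at the same time. One more small step should show the torque climbing.

play_rows(steps=[[[0,0,0,0,0,-0.03,0.1],[0,0,0,0,0,-0.06,0.1],[0,0,0,0,0,-0.06,0.1],[0,0,0,0,0,-0.06,0.1]]])

```text
time_s: 11.02
ee_pos: [0.5492, -0.0753, 0.1578]
eef_rot: [-3.138, 0.001, -0.855]
force: [-1.4, 2.7, -1.1]
grip_width: 0.0157
```

```bash
python3 o.py
```

```text
11.0167 [ 0.549 -0.075  0.158] F [-1.409  2.674 -1.085] M [ 0.26   0.174 -0.094] yaw -0.855 w 0.0157 tau6 -0.33732100389897823
```

play_rows(steps=[[[0,0,0,0,0,-0.03,0.1],[0,0,0,0,0,-0.05,0.1],[0,0,0,0,0,-0.05,0.1],[0,0,0,0,0,-0.05,0.1]]])

```text
time_s: 11.35
ee_pos: [0.5492, -0.0753, 0.1577]
eef_rot: [-3.138, 0.001, -0.806]
force: [-2.0, 2.9, -0.1]
grip_width: 0.0157
```

```bash
python3 o.py
```

```text
11.35 [ 0.549 -0.075  0.158] F [-1.954  2.925 -0.103] M [ 0.324  0.174 -0.175] yaw -0.806 w 0.0157 tau6 -0.3545309230685234
```

The torque climbs from 0.05 to 0.09 to 0.18 N m, so the teeth are caught. I'll turn back to mid-play, release and lift.

play_rows(steps=[[[0,0,0,0,0,0.06,0.1],[0,0,0,0,0,0.12,0.1],[0,0,0,0,0,0.16,0.1],[0,0,0,0,0,0.16,0.1],[0,0,0,0,0,0.16,0.1]]])

```text
time_s: 11.77
ee_pos: [0.5493, -0.0754, 0.1577]
eef_rot: [-3.138, 0.001, -0.965]
force: [-1.4, 0.9, -1.2]
grip_width: 0.0161
```

```bash
python3 o.py
```

```text
11.7667 [ 0.549 -0.075  0.158] F [-1.388  0.894 -1.157] M [0.015 0.081 0.017] yaw -0.965 w 0.0161 tau6 0.3789156395941973
```

play_rows(steps=[[[0,0,0,0,0,0,0.2],[0,0,0,0,0,0,0.4],[0,0,0,0,0,0,0.5],[0,0,0,0,0,0,0.5],[0,0,0,0,0,0,0.5],[0,0,-2,0,0,0,0.5],[0,0,-4,0,0,0,0.5],[0,0,-6,0,0,0,0.5],[0,0,-8,0,0,0,0.3],[0,0,-8,0,0,0,0],[0,0,-8,0,0,0,0]]])

```text
time_s: 12.68
ee_pos: [0.5493, -0.0757, 0.2383]
eef_rot: [-3.137, 0.0, -0.965]
force: [-0.6, -0.3, -0.2]
grip_width: 0.0303
```

play_rows(steps=[[[-2,-1.7,0,0,0,0,0],[-4,-3.4,0,0,0,0,0],[-6,-5,0,0,0,0,0],[-8,-6.7,0,0,0,0,0],[-9.3,-7.8,0,0,0,0,0],[-9.9,-8.3,0,0,0,0,0],[-9.9,-8.3,0,0,0,0,0],[-9.9,-8.3,1.5,0,0,0,0],[-9.9,-8.3,3,0,0,0,0],[-9.9,-8.3,4.5,0,0,0,0],[-9.9,-8.3,5.5,0,0,0,0],[-9.9,-8.3,6.2,0,0,0,0],[-9.9,-8.3,6.6,0,0,0,0],[-9.9,-8.3,6.6,0,0,0,0]]])

```text
time_s: 13.85
ee_pos: [0.5613, 0.0527, 0.1722]
eef_rot: [-3.137, 0.001, -0.966]
force: [-0.2, 0.1, 0.3]
grip_width: 0.0005
```

play_rows(steps=[[[0,0,0.1,0,0,0,0],[0,0,0.2,0,0,0,0],[0,0,0.3,0,0,0,0],[0,0,0.4,0,0,0,0],[0,0,0.5,0,0,0,0],[0,0,0.6,0,0,0,0],[0,0,0.65,0,0,0,0],[0,0,0.65,0,0,0,0]]])

```text
time_s: 14.52
ee_pos: [0.5615, 0.0527, 0.1661]
eef_rot: [-3.137, 0.0, -0.966]
force: [-0.9, 0.5, 3.9]
grip_width: 0.0005
```

At 13.9 mm the force is only 3.9 N, against about 18 N if tip to tip, so the teeth are meshed. I'll push fully down.

play_rows(steps=[[[0,0,0.1,0,0,0,0],[0,0,0.2,0,0,0,0],[0,0,0.3,0,0,0,0],[0,0,0.4,0,0,0,0],[0,0,0.5,0,0,0,0],[0,0,0.55,0,0,0,0],[0,0,0.6,0,0,0,0],[0,0,0.6,0,0,0,0],[0,0,0.6,0,0,0,0]]])

```text
time_s: 15.27
ee_pos: [0.5616, 0.0527, 0.1603]
eef_rot: [-3.137, 0.0, -0.966]
force: [-1.8, -0.8, 4.8]
grip_width: 0.0005
```

play_rows(steps=[[[0,0,0.08,0,0,0,0],[0,0,0.15,0,0,0,0],[0,0,0.15,0,0,0,0]]])

```text
time_s: 15.52
ee_pos: [0.5617, 0.0528, 0.1601]
eef_rot: [-3.136, -0.001, -0.966]
force: [-5.8, -0.5, 16.2]
grip_width: 0.0004
```

play_rows(steps=[[[0,0,-0.3,0,0,0,0],[0,0,-1,0,0,0,0],[0,0,-3,0,0,0,0],[0,0,-6,0,0,0,0],[0,0,-9,0,0,0,0],[0,0,-12,0,0,0,0],[0,0,-12,0,0,0,0],[0,0,-12,0,0,0,0]]])

```text
time_s: 16.18
ee_pos: [0.5615, 0.0525, 0.2815]
eef_rot: [-3.134, -0.002, -0.966]
force: [0.5, 0.2, -0.4]
grip_width: 0.0005
```

```bash
python3 o.py; python3 - <<'E'
from h import *
import pickle
a=pickle.load(open('c0.pkl','rb'))['scene']; b=cam('scene')
pair=np.hstack([cv2.resize(c[0]['frame'][140:250,150:290],(400,314),interpolation=cv2.INTER_CUBIC) for c in(a,b)])
cv2.imwrite('pics/pair2.png',pair)
E
```

```text
16.1833 [0.562 0.052 0.281] F [ 0.517  0.215 -0.394] M [ 0.022 -0.032  0.02 ] yaw -0.966 w 0.0005 tau6 0.0006296534229477402
```

View pics/pair2.png

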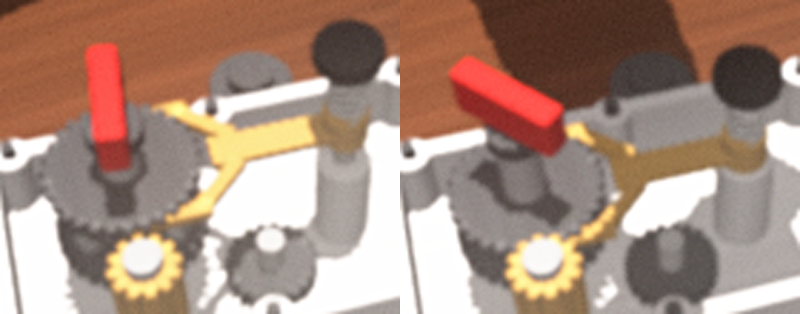

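The ring and fork have dropped (collar from (338,130) to (742,150)) and the knob is down. A hard stop was felt at z = 0.160, and nothing is being touched. Handing in.

```bash
python3 -c "
from station import ctrl
print(ctrl.hand_in())"
```

```text
the job is handed in; nothing more can be done
None
```

The gearbox is in gear and the job is handed in, at about 16 s of the 64 s allowed. `hand_in` reports no verdict, so the result rests on the checks below.

- **Leaning the teeth:** I eased the knob down to about 11 mm. The force rose along the expected spring line: 9 N at 7.6 mm, 12 N at 10.3 mm and 15 N at 11.2 mm. I then let go of the knob.
- **Catching:** I turned the red handle one way in small steps, about 0.95 rad in all. It went in on that first swing, so the only turn the other way was easing back afterwards. The drag torque fell and the scene picture showed the fork about 10.5 mm down; tip to tip would have been 6 mm. The torque then climbed to about 0.18 N m, so I stopped and turned back 0.16 rad to mid-play before letting go.
- **Pushing home:** The knob slid from 11 mm to its stop against only 4–5 N. The stop was felt at fingertip height 0.1601 m, which is the full 20 mm.

**Last checks:** The arm is clear of everything, with tool forces of about 0.5 N or less. The last picture shows the knob and ring down. I did not measure the mesh depth or the contact force between the teeth directly. I did not re-check the loose items after the moves. The arm worked only over the gearbox, away from them.

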